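# Count core plugs through the gate of a counting tray

### The job

Count the three small core plugs on the counting tray into the carton below: push them one at a time along the deck and through the gate, so that each drops down the slot into the carton before the next one follows. Only slide them, never pick them up, and leave the big plug, the cardboard core and everything else where they are.

Things in the scene. Friction and masses are not known exactly. Their poses are not given: they have to be found in the camera images.
- tray: counting tray, fixed: aluminium deck 380 mm (its x) by 310 mm (its y), deck top 75 mm above the table, on four legs, rim 14 mm high all round. Origin: table level under the deck's middle; z up; +x along the deck towards the gate. Two steel guide fences, 14 mm high, run straight from the side rims at x = 35, y = +-152 mm to the gate at x = 100, y = +-25 mm; their brass thumbscrews are on the +x side
- gate (a point): middle of the 50 mm wide gate, at deck height, on the near edge of the drop slot (x = 100, y = 0, z = 75 mm in the tray's frame; axes as the tray's). A plug pushed on in +x tips into the slot by itself once its middle is some 5 to 10 mm past this edge
- slot (a point): middle of the drop slot, at deck height (x = 135, y = 0, z = 75 mm in the tray's frame): an opening in the deck right behind the gate, 70 mm long (x) and 60 mm wide, with a cheek 14 mm high along each side
- carton: open cardboard carton, 150 x 110 x 60 mm, walls 3 mm, standing fixed under the slot and reaching out 45 mm beyond the tray's +x end. Origin: centre of its underside, at x = 160 mm, y = 0 in the tray's frame; axes as the tray's
- plug_a: small core plug, one of three alike: plain black plastic disc, 40 mm across, 14 mm high, with a shallow dish in its top, 16 to 28 g, lying flat and loose on the tray's deck. Origin: centre of its underside. Its yaw means nothing. It starts midway, nearest the gate
- plug_b: small core plug, one of three alike: plain black plastic disc, 40 mm across, 14 mm high, with a shallow dish in its top, 16 to 28 g, lying flat and loose on the tray's deck. Origin: centre of its underside. Its yaw means nothing. It starts towards the rear (-x) of the tray, on its +y side
- plug_c: small core plug, one of three alike: plain black plastic disc, 40 mm across, 14 mm high, with a shallow dish in its top, 16 to 28 g, lying flat and loose on the tray's deck. Origin: centre of its underside. Its yaw means nothing. It starts towards the rear (-x) of the tray, on its -y side
- big_plug: big core plug, to be left alone: plain black plastic disc, 60 mm across (too wide for the gate), 16 mm high, loose on the deck near a side rim. Origin: centre of its underside
- core: short cardboard core, to be left alone: tube 46 mm across, 40 mm high, bore 38 mm, standing loose on the deck near the other side rim. Origin: centre of its underside
- roll_a: white label roll, 120 mm across, bore 76 mm, 75 mm high, standing on the table beside the tray, to be left alone. Origin: centre of its underside
- roll_b: white label roll, 120 mm across, bore 76 mm, 75 mm high, on the right of the table, to be left alone. Origin: centre of its underside
- ink: amber ink bottle with a red cap, 44 mm across, 100 mm high, standing on the table beside the tray, to be left alone. Origin: centre of its underside
- cut_core: large cut cardboard core, tube 82 mm across, 50 mm high, on the right of the table, to be left alone. Origin: centre of its underside
- scraper: scraper lying on the left of the table, to be left alone. Origin: on its underside
There are look-alikes about, which are no part of the job. What is shaped like the plug_c but blue or yellow is not meant.

How it is judged:
By the outcome, as a careful person would: the job done as asked, in the order asked, and still so for the second after the job is handed in, with the robot touching nothing.
It also fails if it takes over 64 s, if anything falls off the work surface, if the arm or the gripper's body presses on something with over 40 N, if the wrist force passes 120 N, or if a joint passes its speed limit or range.

### The arm

A 6-joint arm with a two-finger parallel gripper is mounted at the origin on the work surface. World frame = base frame: x ahead of the robot, y to its left, z up, the work surface at z = 0. Lengths are in m, angles in rad, forces in N, time in s.
With the tool pointing down it reaches from about 0.4 to 0.825 m from the base axis. Payload 7 kg.
Tool frame: the origin (TCP) lies on the centre line of the jaws, within the pads' length; the fingertips stand 22 mm ahead of it and the grasp point (between the pads) lies 3 mm ahead of it; z points along the fingers, y is the line along which they close (so a half turn about z gives the same grasp; the last joint's range is limited). The gripper opens to 88 mm and grips with 3 to 60 N. Pads are 19 mm wide; open, the fingers measure 130 mm over their backs; the gripper's body (78 mm by 193 mm) begins 47 mm behind the grasp point.
Start: joints at [1.615, 0.359, 0.012, 0, -1.224, -0.288], TCP at [0.163, 0.655, 0.249] pointing down, gripper open.
Joint ranges: [-3.07, 3.07], [-1.43, 2.12], [-1.02, 1.25], [-3.03, 1.67], [-3.05, -0], [-3.03, 3.03]. Speed limits (rad/s): [2.39, 2.39, 3.01, 3.14, 3.14, 3.14].

### API

Orientations are given as [roll, pitch, yaw] about the fixed x, y, z axes, in that order (R = Rz(yaw) Ry(pitch) Rx(roll)).
In Python, from station import monitor, viewer, order gives the robot as it stands. The module is installed in compiled form; this text tells all that it offers.
- The arm moves only by the tool servo_tool, never from a script. Its argument "targets" is a list of rows, each an object with "angular": the turn, a rotation vector about the tool's x, y, z in degrees, a list of three; "xyz": the shift along the tool's x, y, z in cm, a list of three; "claw": the finger opening in cm, from 0 to 8.76. A call has 1 to 20 rows; each row shifts and turns the commanded pose from where the row before left it, along the tool's axes as they then stand; what a row does not reach is not made up. A row lasts 1/10 s, in which the tool goes at most 50 mm and 8.59 degrees, less where a joint would pass 70% of its speed; a pose out of reach is approached as far as the arm can. A call is refused whole if a number of a shift passes 5 or a number of a turn 8.59, either way. A call with a gripper value outside its range is refused whole. The fingers move at their own pace and stop on an object; "force" is the grip in N (left out, the last holds). Time passes only in rows, so rows that do not move let the fingers close. It gives the time, the measured TCP pose, the force, the opening and the grip force at its end, in the units of the state.
- monitor.get_state(): the state, without advancing time (a new reading comes with each control period).
- viewer.grab_frame(name): name is "scene" or "top"; returns a dict with "color" (400x640x3 uint8, blue, green, red), "fovy" (degrees; the focal length in pixels is half the picture's height over the tangent of half this angle, whatever the lens; pixels are square), "cx", "cy" (the principal point, pixels), "k1" (the pictures are not rectified: a ray, as slopes to the right and down, at radius r is drawn at 1 + k1 r^2 times it, then the intrinsics apply), "R" (3x3) and "t" (3): a world point X has camera coordinates R X + t. Camera axes: x right, y down, z forward; pixel columns grow to the right and rows downward; lengths in m; the calibration is good to about 2 mm. A picture is of the moment at which its call begins. There is no depth.
- order.job_done(): hands the job in; it is judged then, once.
The state is a dict: "t": time; "q": joint angles; "qd": joint speeds; "joint_efforts": joint torques, N m; "eef_pos": TCP position; "ee_rot": TCP orientation; "force": force on the tool from outside, world axes, zero at the start; "moment": the same for the moment, N m; "width": finger opening in m; "gripper_force": force on a finger pad.
Only numpy, scipy, OpenCV 4.12 (cv2) and the standard library are available. Lean on these libraries where they do the work, as an engineer would, in place of code of your own. Each camera call takes 0.05 s, during which the arm holds its last target. There are 200 camera calls.

## Working session

There is one attempt and no reset: what is moved stays moved. The work goes in short steps, Python scripts to look and compute and a tool call to move; the robot and the scene stay as the last step left them, time stands still between calls to the robot, and variables do not carry over. Pictures are saved under pics/ and viewed, at most 10 in all, crops included, and the job is handed in when it is done.

Besides the shell and the picture viewer there is one more tool, called after ">>>" as name(argument=value, ...), one argument or row to a line, values as JSON. servo_tool: Moves the arm, as the interface text tells. Its arguments: {"type":"object","properties":{"targets":{"type":"array"},"force":{"type":"number"}},"required":["targets"]}

```bash
mkdir -p pics; cat > h.py <<'E'
import numpy as np,cv2
from station import monitor,viewer,order
def K(f):
    F=200/np.tan(np.radians(f["fovy"])/2); return F
def rays(f,uv):
    uv=np.atleast_2d(uv).astype(float);F=K(f)
    d=(uv-[f["cx"],f["cy"]])/F; s=d.copy()
    for _ in range(20): s=d/(1+f["k1"]*(s**2).sum(1,keepdims=True))
    R=np.array(f["R"]);c=-R.T@np.array(f["t"])
    return c,np.c_[s,np.ones(len(s))]@R
def plane(f,uv,z):
    c,d=rays(f,uv); return c+d*((z-c[2])/d[:,2:3])
def proj(f,X):
    p=np.atleast_2d(X)@np.array(f["R"]).T+np.array(f["t"]);s=p[:,:2]/p[:,2:]
    return s*(1+f["k1"]*(s**2).sum(1,keepdims=True))*K(f)+[f["cx"],f["cy"]]
def tri(f1,u1,f2,u2):
    c1,d1=rays(f1,u1);c2,d2=rays(f2,u2);d1=d1[0];d2=d2[0]
    a=np.linalg.lstsq(np.c_[d1,-d2],c2-c1,rcond=None)[0]
    p,q=c1+a[0]*d1,c2+a[1]*d2
    return (p+q)/2,np.linalg.norm(p-q)
E
python3 - <<'E'
from h import *
print(monitor.get_state())
for n in("scene","top"):
    f=viewer.grab_frame(n);cv2.imwrite(f"pics/{n}0.png",f["color"]);np.save(f"{n}0.npy",f,allow_pickle=True)
    print(n,{k:v for k,v in f.items() if k!="color"})
E
```

```text
{'t': 0.0, 'q': array([ 1.61507211e+00,  3.59363741e-01,  1.10732519e-02, -3.69792354e-04,
       -1.22410579e+00, -2.88096031e-01]), 'qd': array([ 0.0011998 , -0.00021814, -0.00103501, -0.00162108, -0.00024965,
       -0.00086482]), 'joint_efforts': array([ 8.63644673e-04, -5.82716274e+01,  2.93061072e+01,  6.99706972e+00,
        7.16474999e-03, -1.50871174e-04]), 'eef_pos': array([0.16286273, 0.65459039, 0.24764036]), 'ee_rot': array([ 3.13995986e+00, -1.21332778e-04, -2.43946078e-01]), 'force': array([-0.39301433, -0.19991606, -0.59161671]), 'moment': array([-0.03512297, -0.00761251, -0.00941304]), 'gripper_force': 0.0, 'width': 0.08750075585343431}
scene {'fovy': 47.81591496188325, 'cx': 321.2665460686281, 'cy': 202.24224751347344, 'k1': 0.01823637129143719, 'R': array([[-0.01403078,  0.99967522, -0.0212743 ],
       [ 0.69892613, -0.00541009, -0.7151734 ],
       [-0.71505622, -0.0249036 , -0.69862323]]), 't': array([-0.01083649, -0.32473147,  1.81579394])}
top {'fovy': 50.82357725929404, 'cx': 319.6042483586787, 'cy': 198.81108471936497, 'k1': 0.0021226268027925714, 'R': array([[ 0.01778911, -0.99973768, -0.01442621],
       [-0.98097776, -0.01466215, -0.19356563],
       [ 0.19330334,  0.01759515, -0.98098126]]), 't': array([0.00599194, 0.53499853, 1.28927445])}
```

View pics/top0.png

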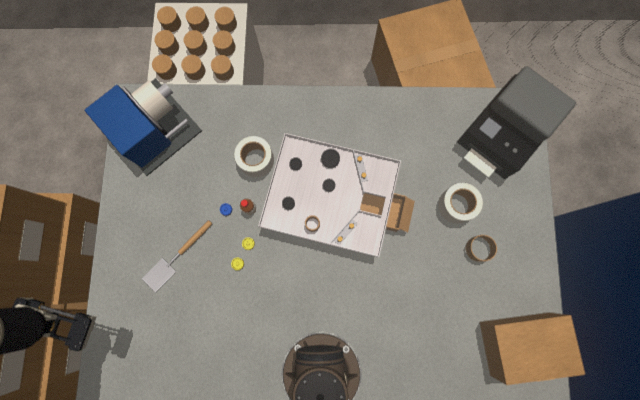

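View pics/scene0.png

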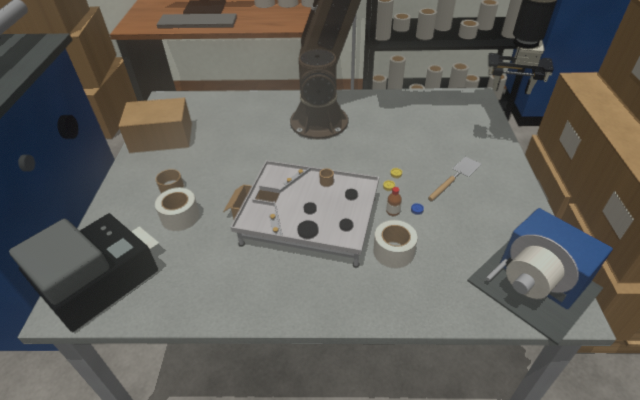

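The top view shows a at about (329,185), b at (295,164), c at (288,203), the big plug at (330,158), the core at (312,225) and the slot at (373,204). In the scene view, a is at (310,208), b at (346,225), c at (351,194) and the big plug at (308,229).

```bash
cat >> h.py <<'E'
def blobs(f,lo=30):
    g=f["color"].max(2);m=(g<lo+25).astype(np.uint8)
    n,l,s,c=cv2.connectedComponentsWithStats(m)
    return [(c[i],s[i]) for i in range(1,n) if 40<s[i,4]<700 and s[i,2]<40 and s[i,3]<40]
E
python3 - <<'E'
from h import *
T=np.load("top0.npy",allow_pickle=True).item();S=np.load("scene0.npy",allow_pickle=True).item()
for n,f,box in(("T",T,(255,125,410,265)),("S",S,(230,160,385,265))):
    for c,s in blobs(f):
        if box[0]<c[0]<box[2] and box[1]<c[1]<box[3]: print(n,c.round(1),s[2:],plane(f,c,.089)[0].round(4))
# tray by bright deck mask
def tray(f,z,seed,show):
    im=f["color"].astype(int);print("deckcol",im[seed[1],seed[0]])
    m=(np.abs(im-im[seed[1],seed[0]]).max(2)<28).astype(np.uint8)
    m=cv2.morphologyEx(m,cv2.MORPH_CLOSE,np.ones((3,3)))
    n,l,s,c=cv2.connectedComponentsWithStats(m)
    m=(l==l[seed[1],seed[0]]).astype(np.uint8)
    cs,_=cv2.findContours(m,cv2.RETR_EXTERNAL,cv2.CHAIN_APPROX_NONE)
    h=cv2.convexHull(max(cs,key=cv2.contourArea))[:,0]
    P=plane(f,h,z)[:,:2]
    r=cv2.minAreaRect((P*1000).astype(np.float32));print(r, h.min(0),h.max(0))
    b=cv2.boxPoints(r)/1000;q=proj(f,np.c_[b,[z]*4]);print("corners",b.round(4).tolist(),q.round(1).tolist())
    o=f["color"].copy();cv2.polylines(o,[q.astype(int)],True,(0,255,0),1);return o
o=tray(T,.075,(310,190),1)
o2=tray(S,.075,(330,210),1)
x=cv2.resize(o[125:265,250:415],None,fx=4,fy=4,interpolation=cv2.INTER_CUBIC)
cv2.imwrite("pics/crop1.png",x)
x=cv2.resize(o2[155:265,225:390],None,fx=4,fy=4,interpolation=cv2.INTER_CUBIC)
cv2.imwrite("pics/crop2.png",x)
E
```

```text
deckcol [199 203 215]
((551.0455322265625, -17.4991455078125), (383.8930969238281, 311.78839111328125), 76.920166015625) [259 137] [398 255]
corners [[0.35580000281333923, -0.16920000314712524], [0.659500002861023, -0.23970000445842743], [0.7462999820709229, 0.13420000672340393], [0.4426000118255615, 0.20469999313354492]] [[378.9, 256.0], [400.2, 160.2], [283.8, 132.8], [257.7, 225.7]]
deckcol [165 167 170]
((473.6147766113281, -54.374786376953125), (534.1572265625, 449.7232971191406), 68.10224151611328) [221 142] [393 249]
corners [[0.16539999842643738, -0.218299999833107], [0.5825999975204468, -0.38600000739097595], [0.7818999886512756, 0.1096000000834465], [0.3646000027656555, 0.27730000019073486]] [[257.5, 130.7], [185.8, 212.6], [353.6, 265.2], [399.6, 164.5]]
```

View pics/crop1.png

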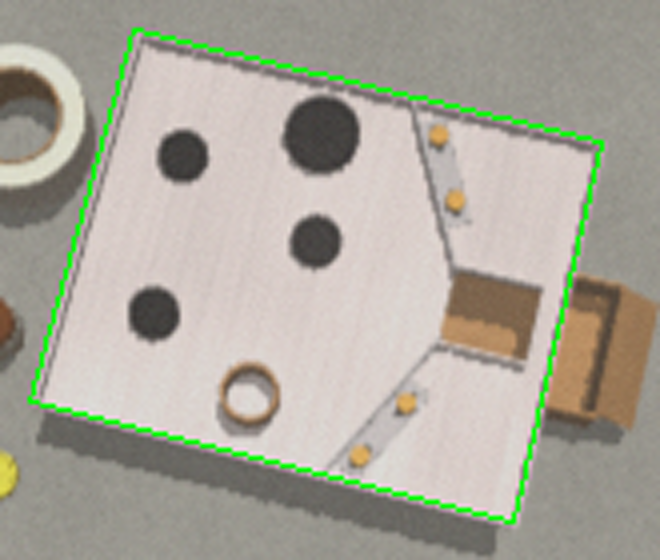

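View pics/crop2.png

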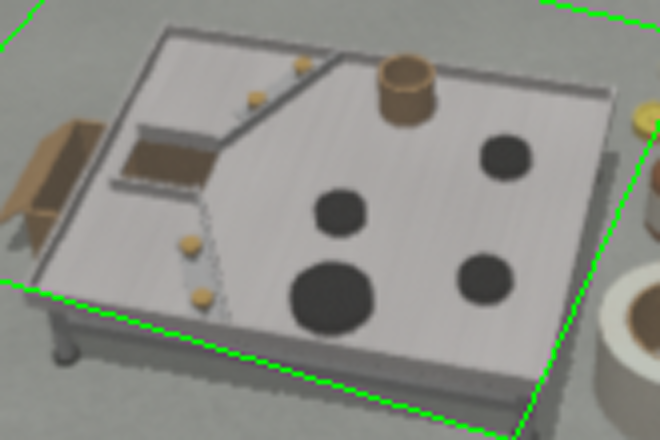

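Crop1: the green rectangle fits the tray (corners at top-view pixels (284,133), (400,160), (379,256), (258,226)). The gate's fence ends are at about (363.7,192) and (359.2,211.8). Crop2 shows the same ends at about (275,205) and (279.5,191.7), but its mask leaked outside the tray, so I won't use it.

```bash
cat >> h.py <<'E'
yaw=np.radians(-103.08);ex=np.array([np.cos(yaw),np.sin(yaw)]);ey=np.array([-ex[1],ex[0]])
def w2t(p,o): d=np.asarray(p)[:2]-o; return np.array([d@ex,d@ey])
def discs(f,box):
    x0,y0,x1,y1=box;im=f["color"][y0:y1,x0:x1].astype(int)
    m=((im.max(2)<100)&(im.max(2)-im.min(2)<20)).astype(np.uint8)
    n,l,s,c=cv2.connectedComponentsWithStats(m)
    return [(c[i]+[x0,y0],s[i,4],s[i,2],s[i,3]) for i in range(1,n) if 60<s[i,4]<600]
BT=(262,136,398,250);BS=(240,168,378,252)
E
python3 - <<'E'
from h import *
T=np.load("top0.npy",allow_pickle=True).item();S=np.load("scene0.npy",allow_pickle=True).item()
o=np.array([.551,-.0175])
a=discs(T,BT);b=discs(S,BS)
for x in a+b: print(x[0].round(1),x[1:])
for x in a:
    best=min(((tri(T,x[0],S,y[0]),y) for y in b),key=lambda q:q[0][1])
    p,e=best[0]; print(p.round(4),"gap",round(e,4),"T@.086",plane(T,x[0],.086)[0][:2].round(4),"S",plane(S,best[1][0],.086)[0][:2].round(4),"tray",(w2t(p,o)*1000).round(1))
g=[]
for u,v in(((363.7,192),(275,205)),((359.2,211.8),(279.5,191.7))):
    p,e=tri(T,u,S,v);g.append(p);print("gate",p.round(4),round(e,4),(w2t(p,o)*1000).round(1),(w2t(plane(T,u,.082)[0],o)*1000).round(1))
# tray corners in S, from crop2, rim top z=.089; and T
for u,v in(((400.2,160.5),(232,229)),((284.5,132.5),(360,250)),((257.8,226),(378,177.5)),((379,255.5),(266.5,162))):
    p,e=tri(T,u,S,v);print("corner",p.round(4),round(e,4),(w2t(p,o)*1000).round(1),(w2t(plane(T,u,.089)[0],o)*1000).round(1))
E
```

```text
[330.  158.3] (np.int32(265), np.int32(19), np.int32(19))
[295.4 163.6] (np.int32(117), np.int32(12), np.int32(12))
[328.5 185.1] (np.int32(115), np.int32(12), np.int32(13))
[288.1 203. ] (np.int32(117), np.int32(12), np.int32(13))
[350.9 194. ] (np.int32(114), np.int32(13), np.int32(11))
[309.5 208. ] (np.int32(117), np.int32(12), np.int32(11))
[345.8 224.5] (np.int32(133), np.int32(13), np.int32(12))
[307.4 229.4] (np.int32(300), np.int32(20), np.int32(18))
[276.2 243.4] (np.int32(310), np.int32(91), np.int32(19))
[ 0.6602 -0.0171  0.0832] gap 0.0011 T@.086 [ 0.6593 -0.0165] S [ 0.6627 -0.0174] tray [-25.1 106.3]
[0.6414 0.0926 0.0824] gap 0.0008 T@.086 [0.6403 0.0928] S [0.6447 0.0921] tray [-127.7   63.1]
[ 0.5732 -0.0136  0.0824] gap 0.0017 T@.086 [ 0.5723 -0.0128] S [ 0.5769 -0.0142] tray [-8.8 20.7]
[0.514  0.1115 0.0829] gap 0.0008 T@.086 [0.5135 0.1117] S [0.5174 0.1109] tray [-117.3  -65.2]
gate [ 0.5537 -0.1219  0.0764] 0.0032 [101.   26.3] [102.4  25.5]
gate [ 0.4914 -0.1107  0.0733] 0.0022 [104.3 -36.9] [102.9 -38.8]
corner [ 0.656  -0.2365  0.0817] 0.004 [189.5 151.9] [190.7 150.2]
corner [0.742  0.129  0.0898] 0.0024 [-186.   152.8] [-187.3  152.8]
corner [0.4403 0.2011 0.0851] 0.0032 [-187.8 -157.3] [-188.7 -158. ]
corner [ 0.3565 -0.1669  0.0835] 0.0033 [ 189.6 -155.7] [ 190.5 -155.6]
```

>>> servo_tool(
  targets=[
    {"xyz": [0, 0, 0], "angular": [0, 0, 7.6], "claw": 1.6},
    {"xyz": [0, 0, 0], "angular": [0, 0, 7.6], "claw": 1.6},
    {"xyz": [0, 0, 0], "angular": [0, 0, 7.6], "claw": 1.6},
    {"xyz": [0, 0, 0], "angular": [0, 0, 7.6], "claw": 1.6},
    {"xyz": [0, 0, 0], "angular": [0, 0, 7.6], "claw": 1.6},
    {"xyz": [0, 0, 0], "angular": [0, 0, 7.6], "claw": 1.6},
    {"xyz": [0, 0, 0], "angular": [0, 0, 7.6], "claw": 1.6},
    {"xyz": [0, 0, 0], "angular": [0, 0, 7.6], "claw": 1.6},
    {"xyz": [0, 0, 0], "angular": [0, 0, 7.6], "claw": 1.6},
    {"xyz": [0, 0, 0], "angular": [0, 0, 7.6], "claw": 1.6},
    {"xyz": [0, 0, 0], "angular": [0, 0, 7.6], "claw": 1.6},
    {"xyz": [0, 0, 0], "angular": [0, 0, 7.6], "claw": 1.6},
    {"xyz": [0, 0, 0], "angular": [0, 0, 7.6], "claw": 1.6},
    {"xyz": [0, 0, 0], "angular": [0, 0, 7.6], "claw": 1.6},
    {"xyz": [0, 0, 0], "angular": [0, 0, 7.6], "claw": 1.6},
  ],
)

```text
t: 1.6
eef_pos: [0.1629, 0.6548, 0.248]
ee_rot: [-3.141, -0.001, -2.239]
force: [0.6, 0.4, -0.2]
width: 0.0159
gripper_force: 0.0
```

>>> servo_tool(
  targets=[
    {"xyz": [1.38, -4.32, 0], "angular": [0, 0, 0], "claw": 1.6},
    {"xyz": [1.38, -4.32, 0], "angular": [0, 0, 0], "claw": 1.6},
    {"xyz": [1.38, -4.32, 0], "angular": [0, 0, 0], "claw": 1.6},
    {"xyz": [1.38, -4.32, 0], "angular": [0, 0, 0], "claw": 1.6},
    {"xyz": [1.38, -4.32, 0], "angular": [0, 0, 0], "claw": 1.6},
    {"xyz": [1.38, -4.32, 0], "angular": [0, 0, 0], "claw": 1.6},
    {"xyz": [1.38, -4.32, 0], "angular": [0, 0, 0], "claw": 1.6},
    {"xyz": [1.38, -4.32, 0], "angular": [0, 0, 0], "claw": 1.6},
    {"xyz": [1.38, -4.32, 0], "angular": [0, 0, 0], "claw": 1.6},
    {"xyz": [1.38, -4.32, 0], "angular": [0, 0, 0], "claw": 1.6},
    {"xyz": [1.38, -4.32, 0], "angular": [0, 0, 0], "claw": 1.6},
    {"xyz": [1.38, -4.32, 0], "angular": [0, 0, 0], "claw": 1.6},
    {"xyz": [1.38, -4.32, 0], "angular": [0, 0, 0], "claw": 1.6},
    {"xyz": [1.38, -4.32, 0], "angular": [0, 0, 0], "claw": 1.6},
    {"xyz": [1.38, -4.32, 0], "angular": [0, 0, 0], "claw": 1.6},
    {"xyz": [1.38, -4.32, 0], "angular": [0, 0, 0], "claw": 1.6},
    {"xyz": [1.38, -4.32, 0], "angular": [0, 0, 0], "claw": 1.6},
    {"xyz": [0, 0, 0], "angular": [0, 0, 0], "claw": 1.6},
  ],
)

```text
t: 3.4
eef_pos: [0.5992, 0.0141, 0.2473]
ee_rot: [3.141, -0.002, -2.238]
force: [-0.0, 0.1, -0.1]
width: 0.0161
gripper_force: 0.0
```

>>> servo_tool(
  targets=[
    {"xyz": [0, 0.35, 3], "angular": [0, 0, 0], "claw": 1.6},
    {"xyz": [0, 0, 4], "angular": [0, 0, 0], "claw": 1.6},
    {"xyz": [0, 0, 3], "angular": [0, 0, 0], "claw": 1.6},
    {"xyz": [0, 0, 2], "angular": [0, 0, 0], "claw": 1.6},
    {"xyz": [0, 0, 1.4], "angular": [0, 0, 0], "claw": 1.6},
    {"xyz": [0, 0, 1], "angular": [0, 0, 0], "claw": 1.6},
    {"xyz": [0, 0, 0], "angular": [0, 0, 0], "claw": 1.6},
  ],
)

```text
t: 4.1
eef_pos: [0.5938, 0.0204, 0.1031]
ee_rot: [3.14, -0.002, -2.233]
force: [-0.0, 0.3, -0.0]
width: 0.0159
gripper_force: 0.0
```

```bash
cat > look.py <<'E'
import sys
from h import *
o=np.array([.5484,-.0179])
s=monitor.get_state();y=s["ee_rot"][2]
print("tcp tray",(w2t(s["eef_pos"],o)*1000).round(1),"z",s["eef_pos"][2].round(4),"head",round(np.degrees(y-yaw),1),"F",s["force"].round(1),"t",round(s["t"],2))
if len(sys.argv)>1:
    T=viewer.grab_frame("top");S=viewer.grab_frame("scene")
    a=discs(T,BT);b=discs(S,BS)
    for n,f,l in(("T",T,a),("S",S,b)):
        for x in l: print(n,x[0].round(1),x[1],(w2t(plane(f,x[0],.083)[0],o)*1000).round(1))
    A=cv2.resize(T["color"][125:265,250:415],None,fx=3,fy=3,interpolation=cv2.INTER_CUBIC)
    B=cv2.resize(S["color"][155:265,225:390],None,fx=3,fy=3,interpolation=cv2.INTER_CUBIC)
    B=cv2.copyMakeBorder(B,0,A.shape[0]-B.shape[0],0,0,0)
    m=np.hstack([A[:,:400],B[:,:400]]) if 0 else cv2.resize(np.hstack([A,B]),(800,339))
    cv2.imwrite(f"pics/{sys.argv[1]}.png",m)
E
python3 look.py l1
```

```text
tcp tray [-47.6  35.6] z 0.1031 head -24.9 F [-0.   0.3 -0. ] t 4.1
T [313.9 140.1] 289 [-91.3 155.1]
T [340.8 153. ] 110 [  2.3 133.8]
T [270.1 221.4] 460 [-157.9 -132. ]
T [288.1 202.8] 132 [-118.9  -62.4]
S [351. 194.] 136 [-118.   -62.4]
S [345.8 224.5] 131 [-128.3   65.9]
S [277.2 243.4] 252 [ 42.4 177.9]
```

View pics/l1.png

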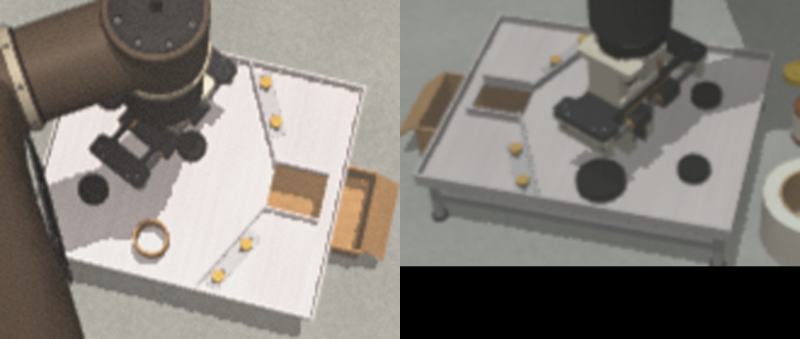

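Left: the fingers stand on the deck behind plug a, which is at (190,145) in the crop. Right: the gripper body is clear of the big plug at (600,180). The contact force is zero, so I'll shift slightly and push.

>>> servo_tool(
  targets=[
    {"xyz": [0, -0.45, 0], "angular": [0, 0, 0], "claw": 1.6},
    {"xyz": [0.7, 0, 0], "angular": [0, 0, 0], "claw": 1.6},
    {"xyz": [0.7, 0, 0], "angular": [0, 0, 0], "claw": 1.6},
    {"xyz": [0.8, 0, 0], "angular": [0, 0, 0], "claw": 1.6},
    {"xyz": [0.8, 0, 0], "angular": [0, 0, 0], "claw": 1.6},
    {"xyz": [0.8, 0, 0], "angular": [0, 0, 0], "claw": 1.6},
    {"xyz": [0.8, 0, 0], "angular": [0, 0, 0], "claw": 1.6},
    {"xyz": [0.8, 0.24, 0], "angular": [0, 0, -5], "claw": 1.6},
    {"xyz": [0.8, 0.24, 0], "angular": [0, 0, -5], "claw": 1.6},
    {"xyz": [0.8, 0.24, 0], "angular": [0, 0, -5], "claw": 1.6},
    {"xyz": [0.8, 0.24, 0], "angular": [0, 0, -5], "claw": 1.6},
    {"xyz": [0.8, 0.24, 0], "angular": [0, 0, -5], "claw": 1.6},
    {"xyz": [0, 0, 0], "angular": [0, 0, 0], "claw": 1.6},
  ],
)

```text
t: 5.5
eef_pos: [0.54, -0.0489, 0.1046]
ee_rot: [3.141, -0.0, -1.797]
force: [0.1, 0.6, 1.1]
width: 0.0159
gripper_force: 0.0
```

```bash
python3 look.py l2
```

```text
tcp tray [32.1 -1.1] z 0.1046 head 0.1 F [0.1 0.6 1.1] t 5.5
S [355.  175.1] 77 [-113.5 -152.6]
S [350.9 194. ] 113 [-117.8  -62.4]
S [345.8 224.4] 130 [-128.4   65.7]
S [307.4 229.2] 302 [-25.4 108.2]
S [276.2 243.3] 261 [ 45.4 178.2]
```

View pics/l2.png

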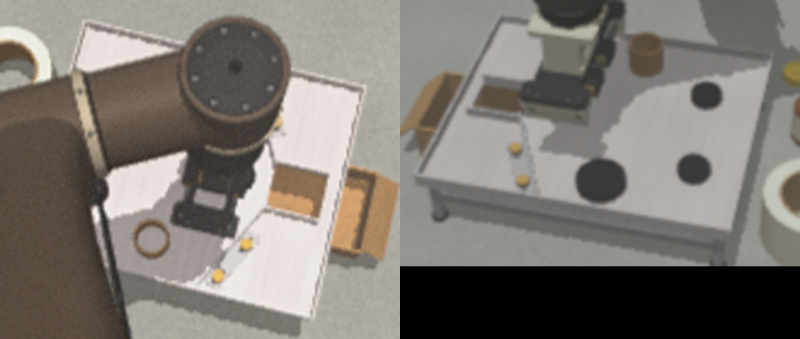

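Left: the gripper hides plug a just before the gate, with the slot at (298,192). Right: b, c, the big plug and the core haven't moved. I'll push straight through the gate.

>>> servo_tool(
  targets=[
    {"xyz": [0.7, 0, 0], "angular": [0, 0, 0], "claw": 1.6},
    {"xyz": [0.7, 0, 0], "angular": [0, 0, 0], "claw": 1.6},
    {"xyz": [0.7, 0, 0], "angular": [0, 0, 0], "claw": 1.6},
    {"xyz": [0.7, 0, 0], "angular": [0, 0, 0], "claw": 1.6},
    {"xyz": [0.7, 0, 0], "angular": [0, 0, 0], "claw": 1.6},
    {"xyz": [0.6, 0, 0], "angular": [0, 0, 0], "claw": 1.6},
    {"xyz": [0.6, 0, 0], "angular": [0, 0, 0], "claw": 1.6},
    {"xyz": [0.5, 0, 0], "angular": [0, 0, 0], "claw": 1.6},
    {"xyz": [0, 0, 0], "angular": [0, 0, 0], "claw": 1.6},
    {"xyz": [0, 0, 0], "angular": [0, 0, 0], "claw": 1.6},
  ],
)

```text
t: 6.6
eef_pos: [0.5293, -0.0989, 0.1046]
ee_rot: [-3.142, 0.0, -1.797]
force: [-0.3, 0.5, -0.3]
width: 0.0161
gripper_force: 0.0
```

```bash
python3 look.py l3
```

```text
tcp tray [83.2 -0.3] z 0.1046 head 0.1 F [-0.3  0.5 -0.3] t 6.6
S [354.4 174.9] 75 [-111.4 -152.9]
S [350.8 194. ] 112 [-117.6  -62.5]
S [345.8 224.4] 130 [-128.4   65.7]
S [307.4 229.4] 300 [-25.5 108.6]
S [276.1 243.3] 263 [ 45.6 178.3]
```

View pics/l3.png

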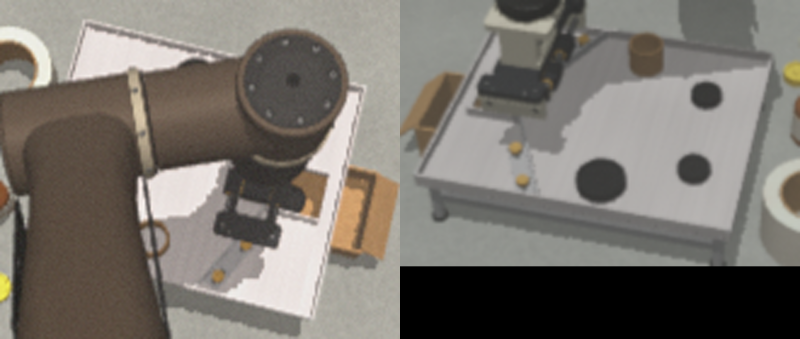

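Left: the fingers are at the gate and part of the slot shows beyond at (315,195). Plug a isn't visible. I'll back off towards b and then check.

>>> servo_tool(
  targets=[
    {"xyz": [-3, 0, 0], "angular": [0, 0, 0], "claw": 1.6},
    {"xyz": [-1.5, 0, -4], "angular": [0, 0, 0], "claw": 1.6},
    {"xyz": [-1, 0, -3], "angular": [0, 0, 0], "claw": 1.6},
    {"xyz": [-3.8, -1.5, 0], "angular": [0, 0, 0], "claw": 1.6},
    {"xyz": [-3.8, -1.5, 0], "angular": [0, 0, 0], "claw": 1.6},
    {"xyz": [-3.8, -1.5, 0], "angular": [0, 0, 0], "claw": 1.6},
    {"xyz": [-3.8, -1.5, 0], "angular": [0, 0, 0], "claw": 1.6},
    {"xyz": [-3.8, -1.5, 0], "angular": [0, 0, 0], "claw": 1.6},
    {"xyz": [0, 0, 0], "angular": [0, 0, 7.5], "claw": 1.6},
    {"xyz": [0, 0, 0], "angular": [0, 0, 7.5], "claw": 1.6},
    {"xyz": [0, 0, 0], "angular": [0, 0, 0], "claw": 1.6},
  ],
)

```text
t: 7.8
eef_pos: [0.6572, 0.1238, 0.174]
ee_rot: [3.141, -0.001, -2.06]
force: [-0.2, -0.0, 0.5]
width: 0.016
gripper_force: 0.0
```

```bash
python3 look.py l4
```

```text
tcp tray [-162.7   73.9] z 0.174 head -14.9 F [-0.2 -0.   0.5] t 7.8
T [330.  158.2] 251 [-26.9 108.9]
T [295.3 163.4] 114 [-129.5   65.9]
T [288. 203.] 109 [-119.   -62.9]
T [369.7 206.6] 92 [129.8 -12.8]
S [346.1 224.6] 140 [-129.1   66.3]
S [307.4 229.3] 295 [-25.4 108.3]
S [276.2 243.3] 218 [ 45.4 178. ]
```

View pics/l4.png

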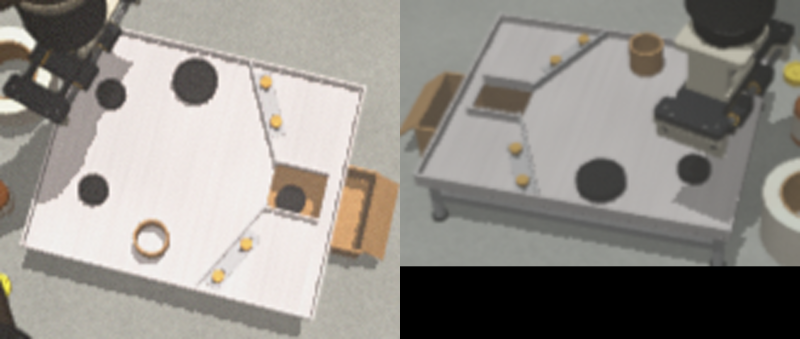

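Plug a is lying in the carton, seen through the slot at (290,198). Everything else is unmoved, so plug b is next.

>>> servo_tool(
  targets=[
    {"xyz": [0, -0.1, 3], "angular": [0, 0, 0], "claw": 1.6},
    {"xyz": [0, 0, 2.5], "angular": [0, 0, 0], "claw": 1.6},
    {"xyz": [0, 0, 1.5], "angular": [0, 0, 0], "claw": 1.6},
    {"xyz": [0, 0, 0], "angular": [0, 0, 0], "claw": 1.6},
  ],
)

```text
t: 8.3
eef_pos: [0.6569, 0.122, 0.1023]
ee_rot: [3.139, -0.003, -2.058]
force: [-0.5, 0.3, 0.1]
width: 0.0158
gripper_force: 0.0
```

```bash
python3 look.py
```

```text
tcp tray [-160.8   74. ] z 0.1023 head -14.8 F [-0.5  0.3  0.1] t 8.3
```

>>> servo_tool(
  targets=[
    {"xyz": [0.5, 0, 0], "angular": [0, 0, 0], "claw": 1.6},
    {"xyz": [0.6, 0, 0], "angular": [0, 0, 0], "claw": 1.6},
    {"xyz": [0.7, 0, 0], "angular": [0, 0, 0], "claw": 1.6},
    {"xyz": [0.7, 0, 0], "angular": [0, 0, 0], "claw": 1.6},
    {"xyz": [0.8, -0.24, 0], "angular": [0, 0, 5], "claw": 1.6},
    {"xyz": [0.8, -0.24, 0], "angular": [0, 0, 5], "claw": 1.6},
    {"xyz": [0.8, 0, 0], "angular": [0, 0, 0], "claw": 1.6},
    {"xyz": [0.8, 0, 0], "angular": [0, 0, 0], "claw": 1.6},
    {"xyz": [0.8, 0, 0], "angular": [0, 0, 0], "claw": 1.6},
    {"xyz": [0.8, 0, 0], "angular": [0, 0, 0], "claw": 1.6},
    {"xyz": [0.8, 0, 0], "angular": [0, 0, 0], "claw": 1.6},
    {"xyz": [0.8, 0, 0], "angular": [0, 0, 0], "claw": 1.6},
    {"xyz": [0.8, 0, 0], "angular": [0, 0, 0], "claw": 1.6},
    {"xyz": [0.8, 0, 0], "angular": [0, 0, 0], "claw": 1.6},
    {"xyz": [0.8, 0, 0], "angular": [0, 0, 0], "claw": 1.6},
    {"xyz": [0.8, 0, 0], "angular": [0, 0, 0], "claw": 1.6},
    {"xyz": [0, 0, 0], "angular": [0, 0, 0], "claw": 1.6},
  ],
)

```text
t: 10.0
eef_pos: [0.5924, 0.0204, 0.1045]
ee_rot: [3.141, -0.0, -2.234]
force: [0.8, -0.2, 0.4]
width: 0.0157
gripper_force: 0.0
```

```bash
python3 look.py l5
```

```text
tcp tray [-47.3  34.2] z 0.1045 head -24.9 F [ 0.8 -0.2  0.4] t 10.0
T [313.5 140.5] 317 [-92.1 153.6]
T [340.7 153.5] 106 [  2.3 132.1]
T [270.  222.5] 468 [-157.3 -135.3]
T [288.  202.9] 131 [-119.   -62.4]
T [369.6 206.7] 94 [129.6 -13.1]
S [351. 194.] 137 [-118.1  -62.6]
S [307.6 228.9] 316 [-25.6 107. ]
S [276.8 243.4] 251 [ 43.5 178.1]
```

>>> servo_tool(
  targets=[
    {"xyz": [0.7, 0, 0], "angular": [0, 0, 0], "claw": 1.6},
    {"xyz": [0.7, 0, 0], "angular": [0, 0, 0], "claw": 1.6},
    {"xyz": [0.7, 0, 0], "angular": [0, 0, 0], "claw": 1.6},
    {"xyz": [0.7, 0, 0], "angular": [0, 0, 0], "claw": 1.6},
    {"xyz": [0.7, 0, 0], "angular": [0, 0, 0], "claw": 1.6},
    {"xyz": [0.8, 0.24, 0], "angular": [0, 0, -5], "claw": 1.6},
    {"xyz": [0.8, 0.24, 0], "angular": [0, 0, -5], "claw": 1.6},
    {"xyz": [0.8, 0.24, 0], "angular": [0, 0, -5], "claw": 1.6},
    {"xyz": [0.8, 0.24, 0], "angular": [0, 0, -5], "claw": 1.6},
    {"xyz": [0.8, 0.24, 0], "angular": [0, 0, -5], "claw": 1.6},
    {"xyz": [0.5, 0, 0], "angular": [0, 0, 0], "claw": 1.6},
    {"xyz": [0, 0, 0], "angular": [0, 0, 0], "claw": 1.6},
  ],
)

```text
t: 11.3
eef_pos: [0.5413, -0.0413, 0.1047]
ee_rot: [-3.142, -0.0, -1.8]
force: [0.4, -0.3, -0.1]
width: 0.0158
gripper_force: 0.0
```

```bash
python3 look.py
```

```text
tcp tray [24.4 -1.7] z 0.1047 head -0.1 F [ 0.4 -0.3 -0.1] t 11.3
```

>>> servo_tool(
  targets=[
    {"xyz": [0.7, -0.05, 0], "angular": [0, 0, 0], "claw": 1.6},
    {"xyz": [0.7, -0.05, 0], "angular": [0, 0, 0], "claw": 1.6},
    {"xyz": [0.7, 0, 0], "angular": [0, 0, 0], "claw": 1.6},
    {"xyz": [0.7, 0, 0], "angular": [0, 0, 0], "claw": 1.6},
    {"xyz": [0.7, 0, 0], "angular": [0, 0, 0], "claw": 1.6},
    {"xyz": [0.7, 0, 0], "angular": [0, 0, 0], "claw": 1.6},
    {"xyz": [0.6, 0, 0], "angular": [0, 0, 0], "claw": 1.6},
    {"xyz": [0.6, 0, 0], "angular": [0, 0, 0], "claw": 1.6},
    {"xyz": [0.5, 0, 0], "angular": [0, 0, 0], "claw": 1.6},
    {"xyz": [0, 0, 0], "angular": [0, 0, 0], "claw": 1.6},
    {"xyz": [0, 0, 0], "angular": [0, 0, 0], "claw": 1.6},
  ],
)

```text
t: 12.4
eef_pos: [0.5292, -0.0984, 0.1045]
ee_rot: [3.142, -0.0, -1.797]
force: [0.6, 0.3, -0.1]
width: 0.0158
gripper_force: 0.0
```

>>> servo_tool(
  targets=[
    {"xyz": [-3, 0, 0], "angular": [0, 0, 0], "claw": 1.6},
    {"xyz": [-1.5, 0, -4], "angular": [0, 0, 0], "claw": 1.6},
    {"xyz": [-1, 0, -3], "angular": [0, 0, 0], "claw": 1.6},
    {"xyz": [-3.6, 1.4, 0], "angular": [0, 0, 0], "claw": 1.6},
    {"xyz": [-3.6, 1.4, 0], "angular": [0, 0, 0], "claw": 1.6},
    {"xyz": [-3.6, 1.4, 0], "angular": [0, 0, 0], "claw": 1.6},
    {"xyz": [-3.6, 1.4, 0], "angular": [0, 0, 0], "claw": 1.6},
    {"xyz": [-3.6, 1.4, 0], "angular": [0, 0, 0], "claw": 1.6},
    {"xyz": [0, 0, 0], "angular": [0, 0, -7.5], "claw": 1.6},
    {"xyz": [0, 0, 0], "angular": [0, 0, -7.5], "claw": 1.6},
    {"xyz": [0, 0, 0], "angular": [0, 0, 0], "claw": 1.6},
  ],
)

```text
t: 13.5
eef_pos: [0.5136, 0.1471, 0.1745]
ee_rot: [3.142, -0.0, -1.532]
force: [0.4, -0.4, 0.2]
width: 0.0161
gripper_force: 0.0
```

```bash
python3 look.py l6; python3 - <<'E'
from h import *
T=np.load("top0.npy",allow_pickle=True).item()
print((w2t(plane(T,[312.3,223.2],.115)[0],np.array([.5484,-.0179]))*1000).round(1))
E
```

```text
tcp tray [-152.8  -71.3] z 0.1745 head 15.3 F [ 0.4 -0.4  0.2] t 13.5
T [264.3 153.2] 134 [-234.1   74.9]
T [269.4 172.7] 310 [-201.2   16.8]
T [329.9 158.3] 254 [-27.  108.6]
T [370.6 206.1] 122 [132.  -10.6]
S [365.5 172.7] 218 [-144.1 -171.4]
S [351.1 194. ] 116 [-118.3  -62.5]
S [307.4 229.3] 298 [-25.5 108.6]
S [276.  243.3] 267 [ 46.  178.3]
[ -28. -110.]
```

View pics/l6.png

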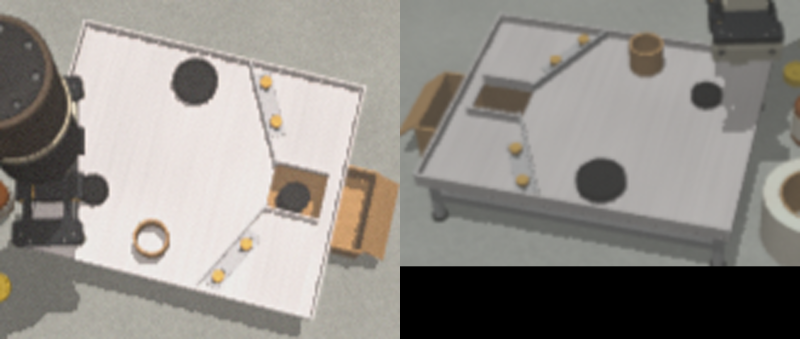

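Plug b has left the deck; the dark area in the slot at (292,196) has grown. The core and big plug are unmoved, and c is at (95,190). I'll lower behind c and push.

>>> servo_tool(
  targets=[
    {"xyz": [0, 0.05, 3], "angular": [0, 0, 0], "claw": 1.6},
    {"xyz": [0, 0, 2.5], "angular": [0, 0, 0], "claw": 1.6},
    {"xyz": [0, 0, 1.5], "angular": [0, 0, 0], "claw": 1.6},
    {"xyz": [0, 0, 0], "angular": [0, 0, 0], "claw": 1.6},
  ],
)

```text
t: 14.0
eef_pos: [0.5121, 0.1452, 0.1025]
ee_rot: [3.138, -0.002, -1.539]
force: [-0.1, 0.6, 0.1]
width: 0.0158
gripper_force: 0.0
```

```bash
python3 look.py
```

```text
tcp tray [-150.7  -72.3] z 0.1025 head 14.9 F [-0.1  0.6  0.1] t 14.0
```

>>> servo_tool(
  targets=[
    {"xyz": [0.2, -0.1, 0], "angular": [0, 0, 0], "claw": 1.6},
    {"xyz": [0.5, 0, 0], "angular": [0, 0, 0], "claw": 1.6},
    {"xyz": [0.6, 0, 0], "angular": [0, 0, 0], "claw": 1.6},
    {"xyz": [0.6, 0, 0], "angular": [0, 0, 0], "claw": 1.6},
    {"xyz": [0.7, 0, 0], "angular": [0, 0, 0], "claw": 1.6},
    {"xyz": [0.8, 0.24, 0], "angular": [0, 0, -5], "claw": 1.6},
    {"xyz": [0.8, 0.24, 0], "angular": [0, 0, -5], "claw": 1.6},
    {"xyz": [0.8, 0, 0], "angular": [0, 0, 0], "claw": 1.6},
    {"xyz": [0.8, 0, 0], "angular": [0, 0, 0], "claw": 1.6},
    {"xyz": [0.8, 0, 0], "angular": [0, 0, 0], "claw": 1.6},
    {"xyz": [0.8, 0, 0], "angular": [0, 0, 0], "claw": 1.6},
    {"xyz": [0.8, 0, 0], "angular": [0, 0, 0], "claw": 1.6},
    {"xyz": [0.8, 0, 0], "angular": [0, 0, 0], "claw": 1.6},
    {"xyz": [0.8, 0, 0], "angular": [0, 0, 0], "claw": 1.6},
    {"xyz": [0.8, 0, 0], "angular": [0, 0, 0], "claw": 1.6},
    {"xyz": [0.8, 0, 0], "angular": [0, 0, 0], "claw": 1.6},
    {"xyz": [0.8, 0, 0], "angular": [0, 0, 0], "claw": 1.6},
    {"xyz": [0, 0, 0], "angular": [0, 0, 0], "claw": 1.6},
  ],
)

```text
t: 15.8
eef_pos: [0.5284, 0.0249, 0.1045]
ee_rot: [3.141, -0.0, -1.362]
force: [0.5, 1.2, 0.3]
width: 0.0163
gripper_force: 0.0
```

```bash
python3 look.py l7
```

```text
tcp tray [-37.2 -29.2] z 0.1045 head 25.1 F [0.5 1.2 0.3] t 15.8
T [370.5 206.1] 120 [131.8 -10.8]
T [265.9 237.8] 228 [-156.8 -183.9]
S [307.4 229.4] 300 [-25.5 108.6]
S [276.3 243.4] 276 [ 45.1 178.4]
```

>>> servo_tool(
  targets=[
    {"xyz": [0.6, 0, 0], "angular": [0, 0, 0], "claw": 1.6},
    {"xyz": [0.6, 0, 0], "angular": [0, 0, 0], "claw": 1.6},
    {"xyz": [0.7, 0, 0], "angular": [0, 0, 0], "claw": 1.6},
    {"xyz": [0.8, -0.24, 0], "angular": [0, 0, 5], "claw": 1.6},
    {"xyz": [0.8, -0.24, 0], "angular": [0, 0, 5], "claw": 1.6},
    {"xyz": [0.8, -0.24, 0], "angular": [0, 0, 5], "claw": 1.6},
    {"xyz": [0.8, -0.24, 0], "angular": [0, 0, 5], "claw": 1.6},
    {"xyz": [0.8, -0.24, 0], "angular": [0, 0, 5], "claw": 1.6},
    {"xyz": [0.5, 0, 0], "angular": [0, 0, 0], "claw": 1.6},
    {"xyz": [0, 0, 0], "angular": [0, 0, 0], "claw": 1.6},
  ],
)

```text
t: 16.9
eef_pos: [0.5442, -0.0376, 0.1045]
ee_rot: [3.141, -0.0, -1.796]
force: [0.1, 0.3, -0.6]
width: 0.0163
gripper_force: 0.0
```

```bash
python3 look.py
```

```text
tcp tray [20.1  0.4] z 0.1045 head 0.2 F [ 0.1  0.3 -0.6] t 16.9
```

>>> servo_tool(
  targets=[
    {"xyz": [0.7, 0.05, 0], "angular": [0, 0, 0], "claw": 1.6},
    {"xyz": [0.7, 0.05, 0], "angular": [0, 0, 0], "claw": 1.6},
    {"xyz": [0.7, 0, 0], "angular": [0, 0, 0], "claw": 1.6},
    {"xyz": [0.7, 0, 0], "angular": [0, 0, 0], "claw": 1.6},
    {"xyz": [0.7, 0, 0], "angular": [0, 0, 0], "claw": 1.6},
    {"xyz": [0.7, 0, 0], "angular": [0, 0, 0], "claw": 1.6},
    {"xyz": [0.6, 0, 0], "angular": [0, 0, 0], "claw": 1.6},
    {"xyz": [0.6, 0, 0], "angular": [0, 0, 0], "claw": 1.6},
    {"xyz": [0.5, 0, 0], "angular": [0, 0, 0], "claw": 1.6},
    {"xyz": [0.5, 0, 0], "angular": [0, 0, 0], "claw": 1.6},
    {"xyz": [0, 0, 0], "angular": [0, 0, 0], "claw": 1.6},
    {"xyz": [0, 0, 0], "angular": [0, 0, 0], "claw": 1.6},
  ],
)

```text
t: 18.1
eef_pos: [0.5291, -0.0991, 0.1046]
ee_rot: [3.142, -0.0, -1.797]
force: [0.1, 0.6, -0.1]
width: 0.016
gripper_force: 0.0
```

>>> servo_tool(
  targets=[
    {"xyz": [-3, 0, 0], "angular": [0, 0, 0], "claw": 1.6},
    {"xyz": [-1.5, 0, -4], "angular": [0, 0, 0], "claw": 1.6},
    {"xyz": [-1, 0, -4], "angular": [0, 0, 0], "claw": 1.6},
    {"xyz": [-4.5, 0, -2], "angular": [0, 0, 0], "claw": 1.6},
    {"xyz": [-4.5, 0, 0], "angular": [0, 0, 0], "claw": 1.6},
    {"xyz": [-4.5, 0, 0], "angular": [0, 0, 0], "claw": 1.6},
    {"xyz": [-4.5, 0, 0], "angular": [0, 0, 0], "claw": 1.6},
    {"xyz": [-4.5, 0, 0], "angular": [0, 0, 0], "claw": 1.6},
    {"xyz": [0, 0, 0], "angular": [0, 0, 0], "claw": 1.6},
  ],
)

```text
t: 19.0
eef_pos: [0.5929, 0.1787, 0.204]
ee_rot: [-3.141, 0.0, -1.793]
force: [-1.7, -0.4, -0.7]
width: 0.0159
gripper_force: 0.0
```

```bash
python3 look.py l8
```

```text
tcp tray [-201.6   -1.1] z 0.204 head 0.3 F [-1.7 -0.4 -0.7] t 19.0
T [266.4 160.8] 425 [-220.7   52.1]
T [329.9 158.2] 251 [-27.  108.7]
T [368.7 205.3] 158 [125.9  -9.7]
S [368.7 176.2] 285 [-157.2 -156.6]
S [307.4 229.3] 296 [-25.4 108.4]
S [276.5 243.4] 253 [ 44.5 178.2]
```

View pics/l8.png

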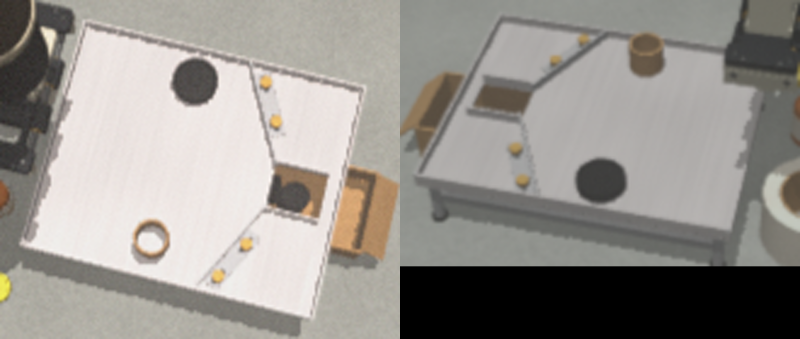

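All ten picture views are used. The deck is clear except for the big plug and core, and the slot shows dark at (292,195) and also at its near edge (276,190). I'll check that edge by numbers.

```bash
python3 - <<'E'
from h import *
o=np.array([.5484,-.0179])
f=viewer.grab_frame("top");g=f["color"].max(2)
print("cols x mm 85..170 step5; rows y +30..-30 (deck plane z=.075)")
for y in range(30,-36,-5):
    r=[]
    for x in range(85,175,5):
        w=o+ex*x/1000+ey*y/1000;u=proj(f,[w[0],w[1],.075])[0];r.append(int(cv2.getRectSubPix(g,(1,1),(float(u[0]),float(u[1])))[0,0]))
    print(y,r)
E
```

```text
cols x mm 85..170 step5; rows y +30..-30 (deck plane z=.075)
30 [239, 240, 198, 165, 154, 156, 140, 155, 156, 142, 159, 148, 151, 161, 146, 152, 152, 179]
25 [238, 239, 223, 154, 140, 139, 139, 143, 141, 143, 143, 142, 144, 146, 143, 143, 146, 196]
20 [239, 240, 241, 194, 145, 145, 146, 146, 144, 145, 147, 148, 148, 147, 151, 150, 146, 193]
15 [239, 239, 241, 205, 116, 120, 146, 147, 145, 135, 143, 141, 147, 147, 148, 146, 147, 192]
10 [238, 240, 241, 173, 78, 87, 143, 139, 119, 97, 94, 101, 133, 147, 146, 146, 149, 194]
5 [240, 239, 242, 193, 77, 81, 125, 109, 88, 84, 85, 84, 91, 121, 147, 150, 147, 184]
0 [239, 239, 241, 186, 84, 77, 93, 91, 87, 87, 89, 87, 85, 96, 140, 149, 147, 188]
-5 [240, 240, 241, 178, 81, 81, 82, 86, 87, 86, 84, 86, 87, 88, 137, 146, 144, 197]
-10 [240, 240, 241, 193, 82, 79, 80, 88, 85, 84, 86, 87, 84, 88, 177, 155, 142, 183]
-15 [239, 240, 242, 174, 81, 78, 81, 84, 85, 87, 90, 85, 80, 118, 207, 169, 142, 187]
-20 [239, 240, 240, 176, 82, 81, 80, 80, 84, 83, 86, 83, 89, 172, 215, 172, 139, 192]
-25 [240, 239, 241, 216, 140, 132, 110, 91, 91, 91, 91, 91, 118, 207, 214, 157, 148, 185]
-30 [239, 240, 238, 218, 197, 179, 201, 167, 179, 189, 161, 191, 187, 207, 217, 187, 201, 222]
-35 [240, 239, 221, 173, 162, 201, 177, 166, 168, 166, 169, 159, 167, 186, 172, 173, 159, 202]
```

```bash
python3 - <<'E'
from h import *
o=np.array([.5484,-.0179])
f=viewer.grab_frame("scene");F0=np.load("scene0.npy",allow_pickle=True).item()
for y in range(30,-36,-6):
    r=[]
    for q in(F0,f):
        g=q["color"].max(2)
        for x in range(95,130,5):
            w=o+ex*x/1000+ey*y/1000;u=proj(q,[w[0],w[1],.075])[0];r.append(int(cv2.getRectSubPix(g,(1,1),(float(u[0]),float(u[1])))[0,0]))
    print(y,r[:7],r[7:])
c=-np.array(f["R"]).T@f["t"];print("cam tray",w2t(c,o),c[2])
E
```

```text
30 [150, 144, 137, 136, 135, 139, 139] [155, 149, 141, 142, 140, 143, 143]
24 [170, 153, 122, 109, 111, 110, 107] [175, 158, 125, 113, 115, 114, 112]
18 [173, 163, 136, 126, 130, 123, 119] [177, 167, 141, 130, 135, 128, 122]
12 [173, 157, 122, 120, 107, 106, 105] [178, 162, 127, 124, 111, 110, 109]
6 [172, 156, 104, 96, 90, 89, 89] [177, 161, 107, 99, 94, 93, 92]
0 [173, 153, 100, 89, 87, 87, 88] [178, 158, 104, 92, 91, 91, 92]
-6 [172, 154, 101, 88, 87, 88, 89] [178, 159, 105, 92, 91, 92, 93]
-12 [173, 155, 99, 89, 89, 88, 89] [179, 160, 103, 93, 93, 92, 92]
-18 [173, 157, 103, 89, 89, 89, 89] [178, 162, 108, 92, 93, 92, 92]
-24 [172, 156, 103, 91, 91, 92, 90] [178, 161, 107, 94, 95, 95, 94]
-30 [170, 144, 106, 105, 102, 102, 100] [175, 149, 110, 109, 107, 107, 103]
cam tray [-0.29138508  0.93512405] 1.0360859723949145
```

The side view through the slot hasn't changed, which puts the third plug's middle no higher than about 34 mm. That is below the 60 mm carton rim, so all three plugs are in the carton.

```bash
python3 -c "
from station import order
print(order.job_done())"
```

```text
the job is handed in; nothing more can be done
None
```

I pushed the three small plugs one at a time (a, b, then c) through the gate into the carton, with the big plug and core unmoved, and handed the job in at about 19 s; c appears to be standing on edge in the carton, judged from pixel values rather than seen clearly.

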